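# Index the stamping turret and stamp the leather blank

### The arm

A 6-joint arm with a two-finger parallel gripper is mounted at the origin on the work surface. World frame = base frame: x ahead of the robot, y to its left, z up, the work surface at z = 0. Lengths are in m, angles in rad, forces in N, time in s.
With the tool pointing down it reaches from about 0.425 to 1.125 m from the base axis. Payload 14.9 kg.
Tool frame: the origin (TCP) lies at the very end of the fingers, on their centre line; the grasp point (between the pads) lies 19 mm behind it; z points along the fingers, y is the line along which they close (so a half turn about z gives the same grasp; the last joint's range is limited). The gripper opens to 91 mm and grips with 3 to 60 N. Pads are 32 mm wide; open, the fingers measure 118 mm over their backs; the gripper's body (76 mm by 178 mm) begins 60 mm behind the grasp point.
Start: joints at [-1.227, 0.379, 1.734, -0, 1.028, -0.033], TCP at [0.258, -0.651, 0.214] pointing down, gripper open.
Joint ranges: [-2.77, 2.77], [-0.74, 2.19], [0, 2.66], [-1.06, 4.2], [0.31, 2.87], [-3.08, 3.08]. Speed limits (rad/s): [1.89, 1.89, 2.39, 3.14, 3.14, 3.14].

### API

Orientations are given as a 3x3 rotation matrix whose columns are the frame's x, y, z axes.
In Python, from station import robot, vision gives the robot as it stands.
- The arm moves only by the tool drive_tool, never from a script. Its arguments are lists of equal length, an entry for each row: "delta_pos": the shift along the world's x, y, z in m, a list of three; "angular": the turn, a rotation vector about the world's x, y, z in rad, a list of three; "grip": the finger opening in m, from 0 to 0.0912. A call has 1 to 20 rows; each row shifts and turns the commanded pose from where the row before left it; what a row does not reach is not made up. A row lasts 1/10 s, in which the tool goes at most 50 mm and 8.59 degrees, less where a joint would pass 70% of its speed; a pose out of reach is approached as far as the arm can. A call with a gripper value outside its range is refused whole. The fingers move at their own pace and stop on an object; "squeeze" is the grip in N (left out, the last holds). Time passes only in rows, so rows that do not move let the fingers close. It gives the time, the measured TCP pose, the force, the opening and the grip force at its end, in the units of the state.
- robot.state(): the state, without advancing time (a new reading comes with each control period).
- vision.get_image(name): name is "side" or "top"; returns a dict with "pixels" (420x560x3 uint8, red, green, blue), "camera_matrix" (3x3 intrinsics, pixels), "D" ([k1, k2, p1, p2, k3] as OpenCV has them; the pictures are not rectified), "rvec" (rotation vector, rad) and "tvec" (3), from world to camera coordinates, as OpenCV has them. Camera axes: x right, y down, z forward; pixel columns grow to the right and rows downward; lengths in m; the calibration is good to about 2 mm. A picture is of the moment at which its call begins. There is no depth.
- robot.close_job(): hands the job in; it is judged then, once.
The state is a dict: "time_s": time; "joint_positions": joint angles; "joint_vel": joint speeds; "joint_torque": joint torques, N m; "eef_pos": TCP position; "tcp_rot": TCP orientation; "contact_force": force on the tool from outside, world axes, zero at the start; "moment": the same for the moment, N m; "grip_width": opening from 0.0 (shut) to 1.0 (fully open); "finger_force": force on a finger pad.
Only numpy, scipy, OpenCV 4.12 (cv2) and the standard library are available. Lean on these libraries where they do the work, as an engineer would, in place of code of your own. Each camera call takes 0.05 s, during which the arm holds its last target. There are 200 camera calls.

### The job

On the grey stone slab stands a stamping turret with three arms. Without gripping it, push on one of the arms with a fingertip to turn the turret until the stamp with the square wooden head stands over the middle of the leather blank, then press that stamp all the way down onto the leather and let it spring back up. Do not touch the stamp heads while turning, never press the other two stamps, leave the loose things on the slab and table where they are, and finish with the robot clear of everything.

Things in the scene. Friction and masses are not known exactly. Their poses are not given: they have to be found in the camera images.
- turret_axis (a point): point on the turret's vertical axis, 98 mm above the table (height of the arms' top face). The aluminium hub is 52 mm in diameter, 72 to 106 mm above the table, with a nut on top up to 114 mm; three flat steel arms 120 degrees apart run out from it. Fixed to the slab: its x axis points away from the leather blank, z up.
- turret (a joint): angle of the turret in rad, growing counter-clockwise seen from above; 0 (or any full turn) = square stamp exactly over the middle of the blank. It starts between 0.6 and 5.7, turns either way, stays where it is left, and takes about 0.3 N m to turn (4 N at 75 mm from the axis).
- blank_mid (a point): centre of the top face of the leather blank, a brown 50 x 50 mm piece 4 mm thick, 46 mm above the table, fixed on a 100 x 130 mm plywood board on the slab, 125 mm from the turret axis.
- square_top (a point): centre of the top face of the square stamp's head (34 x 34 mm, plain wood); on the stamp's axis, 125 mm from the turret axis; x axis points outwards along its arm.
- square_stamp (a joint): how far the square stamp is pressed down, m: 0 = up, 0.012 = its foot on the leather (hard stop). A spring pushes it back up: about 3 N starts it, about 6 N holds it fully down.
- square_head: wooden head of the square stamp: 34 x 34 mm square, 22 mm tall, its top 138 mm above the table while the stamp is up. Body origin: on the stamp's axis, 66 mm below the top of the head.
- round_stamp (a joint): the same for the round stamp, on the next arm counter-clockwise from the square one seen from above.
- round_head: wooden head of the round stamp: 34 mm diameter disc, 22 mm tall, its top 138 mm above the table while the stamp is up. Body origin: on the stamp's axis, 66 mm below the top of the head.
- bar_stamp (a joint): the same for the bar stamp, on the next arm clockwise from the square one.
- bar_head: wooden head of the bar stamp: narrow block 13 mm (along the arm) x 44 mm (across), 22 mm tall, its top 138 mm above the table while the stamp is up. Body origin: on the stamp's axis, 66 mm below the top of the head.
- ccw_bars: the counter-clockwise halves of the three arms. Each arm is two parallel 8 mm bars, together 18 mm wide, 84 to 98 mm above the table, bare from 26 to 110 mm from the axis; a 30 mm boss at 125 mm carries the stamp. Origin on the axis, 72 mm above the table. An arm touched on both sides at once counts as gripped.
- cw_bars: the clockwise halves of the three arms. Origin as for ccw_bars. Below the bare arms is open space down to the grey stone slab (320 x 280 mm, top 30 mm above the table); only a 90 mm diameter pedestal stands under the hub.
- pliers: loose pliers with black handles, 175 mm long, 75 mm wide, 16 mm tall, lying on the table beside the slab. Bystander. Origin near the pivot, underside; jaws along +x.
- type_a: loose brass type block, 16 x 22 x 26 mm, standing on a corner of the slab. Bystander. Origin: centre of underside.
- type_b: loose brass type block like type_a, on another corner of the slab. Bystander. Origin: centre of underside.
- seal_stamp: loose wooden hand stamp, 38 mm diameter, 78 mm tall, standing upright on the table beside the slab. Bystander. Origin: centre of underside.

How it is judged:
On the way, in this order (a step that is already met when the one before it is completed fails the run):
1. the square stamp stands still over the middle of the blank, not yet pressed (horizontal distance between square_top and blank_mid below 0.009 m and value of joint square_stamp below 0.003 m and velocity of joint turret between -0.05 and 0.05 rad/s), for 0.2 s.
2. the square stamp is pressed down onto the leather by the fingers (horizontal distance between square_top and blank_mid below 0.009 m and value of joint square_stamp above 0.01 m and contact force between the fingers and square_head above 1 N), for 0.1 s.
At the end, for the whole second after the job is handed in: The square stamp is up again (within 2 mm) and still over the blank, its axis within 9 mm of the blank's middle, the turret at rest, the other stamps up, and the loose things within 15 mm of where they began (horizontal distance between square_top and blank_mid below 0.009 m and value of joint each of square_stamp, round_stamp, bar_stamp below 0.002 m and velocity of joint turret between -0.05 and 0.05 rad/s and distance of each of pliers, type_a, type_b, seal_stamp from where it was at the start of the episode below 0.015 m); the robot touches nothing.
It fails at once if an arm is gripped (pushed on both sides at once) (contact force between the fingers and ccw_bars above 1.5 N and contact force between the fingers and cw_bars above 1.5 N).
It fails at once if a stamp head is pushed, or the square stamp pressed, while the square stamp is not over the blank (horizontal distance between square_top and blank_mid above 0.012 m and (contact force between the fingers and square_head above 3 N or contact force between the fingers and round_head above 3 N or contact force between the fingers and bar_head above 3 N or value of joint square_stamp above 0.005 m)).
It fails at once if another stamp is pressed (value of joint any of round_stamp, bar_stamp above 0.004 m).
It fails at once if a loose bystander is moved, knocked over or lifted (distance of any of pliers, type_a, type_b, seal_stamp from where it was at the start of the episode above 0.015 m or angle between seal_stamp's own z axis and vertical above 0.5 rad).
It also fails if it takes over 48 s, if anything falls off the work surface, if the arm or the gripper's body presses on something with over 40 N, if the wrist force passes 120 N, or if a joint passes its speed limit or range.

## Working session

There is one attempt and no reset: what is moved stays moved. The work goes in short steps, Python scripts to look and compute and a tool call to move; the robot and the scene stay as the last step left them, time stands still between calls to the robot, and variables do not carry over. Pictures are saved under pics/ and viewed, at most 10 in all, crops included, and the job is handed in when it is done.

Besides the shell and the picture viewer there is one more tool, called after "Call:" by a JSON object that holds its "op" and its "data", one argument or row to a line. drive_tool: Moves the arm, as the interface text tells. Its arguments: {"type":"object","properties":{"delta_pos":{"type":"array"},"angular":{"type":"array"},"grip":{"type":"array"},"squeeze":{"type":"number"}},"required":["delta_pos","angular","grip"]}

```bash
mkdir -p pics
cat > h.py <<'E'
import numpy as np, cv2
from station import robot, vision
def shot(n,f=None):
    im=vision.get_image(n)
    if f: cv2.imwrite('pics/'+f,cv2.cvtColor(im['pixels'],cv2.COLOR_RGB2BGR))
    return im
def ray(im,uv):
    p=cv2.undistortPoints(np.array([[uv]],float),np.array(im['camera_matrix']),np.array(im['D'],float))[0,0]
    R=cv2.Rodrigues(np.array(im['rvec'],float))[0]; t=np.array(im['tvec'],float).ravel()
    return -R.T@t, R.T@np.array([p[0],p[1],1])
def onz(im,uv,z):
    c,d=ray(im,uv); return c+d*(z-c[2])/d[2]
def tri(a,ua,b,ub):
    c1,d1=ray(a,ua);c2,d2=ray(b,ub)
    s=np.linalg.lstsq(np.c_[d1,-d2],c2-c1,rcond=None)[0]
    p,q=c1+s[0]*d1,c2+s[1]*d2
    return (p+q)/2,np.linalg.norm(p-q)
def proj(im,P):
    return cv2.projectPoints(np.array(P,float).reshape(-1,1,3),np.array(im['rvec'],float),np.array(im['tvec'],float),np.array(im['camera_matrix']),np.array(im['D'],float))[0][:,0]
E
python3 - <<'E'
from h import *
for n in('top','side'):
    im=shot(n,n+'0.png'); print(n,ray(im,(280,210)))
s=robot.state();print(s['time_s'],s['eef_pos'],s['tcp_rot'],s['contact_force'])
E
```

```text
top (array([0.53546042, 0.05633243, 1.02974485]), array([ 0.05288553,  0.02220705, -0.99836254]))
side (array([ 0.50588431, -0.76084374,  0.70388108]), array([ 0.06517107,  0.79573166, -0.60226722]))
0.1 [ 0.25743121 -0.65052657  0.21333162] [[ 9.29845059e-01  3.67951129e-01 -3.65730918e-04]
 [ 3.67951310e-01 -9.29844534e-01  9.87499352e-04]
 [ 2.32786062e-05 -1.05279256e-03 -9.99999446e-01]] [-0.7155269   0.10117925 -0.08915642]
```

View pics/top0.png

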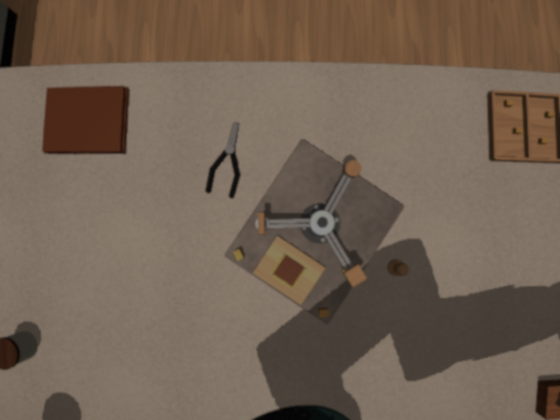

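View pics/side0.png

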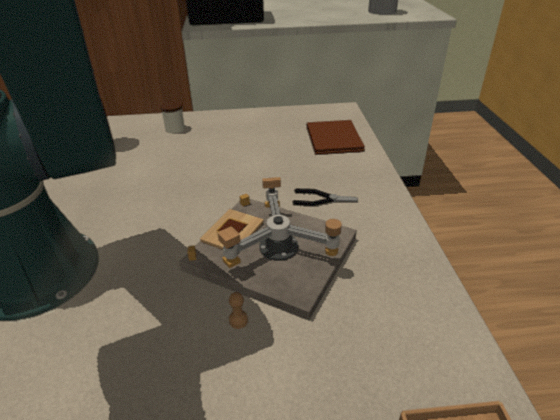

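The top view shows the hub at about (322,223), leather at (290,270), the square head at (355,275), the bar head at (262,222) and the round head at (352,168). The blocks are at (238,255) and (324,313), the seal stamp at (400,268) and the pliers at (228,165). In the side view the hub is at (278,225), the square head at (229,238), the round head at (333,227) and the bar head at (272,183).

Run:
```python
from h import *
T=shot('top');S=shot('side')
def blob(im,c,r,lo,hi,ex=''):
    hsv=cv2.cvtColor(im['pixels'],cv2.COLOR_RGB2HSV); m=cv2.inRange(hsv,np.array(lo),np.array(hi))
    w=np.zeros_like(m); cv2.circle(w,c,r,255,-1); m&=w
    cs=cv2.findContours(m,cv2.RETR_EXTERNAL,cv2.CHAIN_APPROX_NONE)[0]; k=max(cs,key=cv2.contourArea)
    M=cv2.moments(k); return (M['m10']/M['m00'],M['m01']/M['m00']),cv2.contourArea(k),cv2.minAreaRect(k)
hT=cv2.cvtColor(T['pixels'],cv2.COLOR_RGB2HSV)
hS=cv2.cvtColor(S['pixels'],cv2.COLOR_RGB2HSV)
for n,u in dict(leather=(290,270),sq=(355,275),ply=(265,268),bar=(263,222),rnd=(352,168)).items(): print(n,hT[u[1],u[0]])
for n,u in dict(leather=(232,227),sqtop=(229,236),ply=(245,218),sqfront=(229,243),rnd=(333,224)).items(): print('S',n,hS[u[1],u[0]])
t=cv2.cvtColor(T['pixels'],cv2.COLOR_RGB2BGR)[140:330,215:415]
s=cv2.cvtColor(S['pixels'],cv2.COLOR_RGB2BGR)[165:330,180:370]
cv2.imwrite('pics/t1.png',cv2.resize(t,None,fx=3,fy=3,interpolation=2)); cv2.imwrite('pics/s1.png',cv2.resize(s,None,fx=3.5,fy=3.5,interpolation=2))
```

```text
leather [  9 147  85]
sq [ 14 123 135]
ply [ 17 107 136]
bar [ 14 129 113]
rnd [ 14 128 128]
S leather [ 14 135 121]
S sqtop [ 15 131 158]
S ply [ 18 109 182]
S sqfront [ 15 134  82]
S rnd [ 15 134 148]
```

View pics/t1.png

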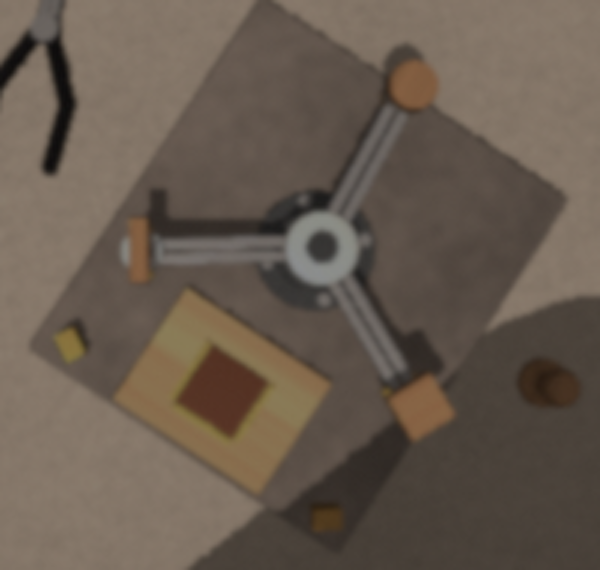

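View pics/s1.png

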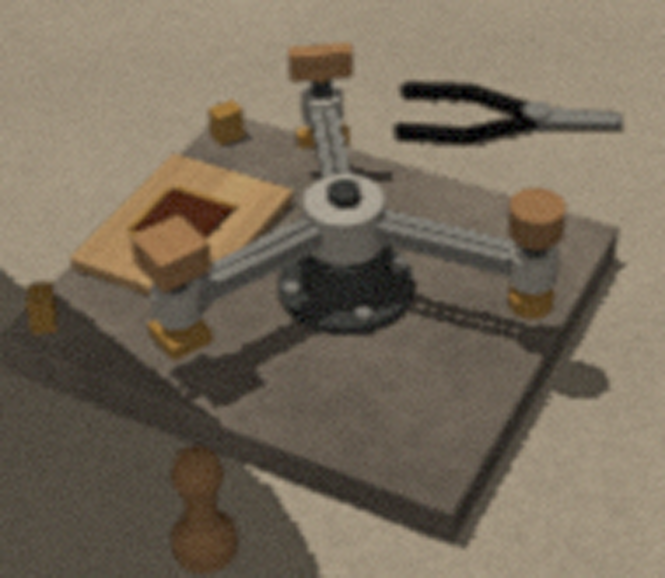

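The crops show the square top in the side crop at about (171,240), the nut at (343,188) and the round top at (537,202). In the top crop the nut is at (322,246), the square head at (420,406) and the leather at (223,390).

```bash
cat >> h.py <<'E'
def blob(im,c,r,lo,hi):
    hsv=cv2.cvtColor(cv2.GaussianBlur(im['pixels'],(3,3),0),cv2.COLOR_RGB2HSV); m=cv2.inRange(hsv,np.array(lo),np.array(hi))
    w=np.zeros_like(m); cv2.circle(w,c,r,255,-1); m&=w
    cs=cv2.findContours(m,cv2.RETR_EXTERNAL,cv2.CHAIN_APPROX_NONE)[0]; k=max(cs,key=cv2.contourArea)
    M=cv2.moments(k); return np.array((M['m10']/M['m00'],M['m01']/M['m00'])),cv2.contourArea(k),cv2.minAreaRect(k)
WOOD=((8,110,90),(16,255,255)); LEA=((0,125,50),(12,255,105))
E
python3 - <<'E'
from h import *
T=shot('top');S=shot('side')
tc=lambda x,y:(215+(x+.5)/3-.5,140+(y+.5)/3-.5)
sc=lambda x,y:(180+(x+.5)/3.5-.5,165+(y+.5)/3.5-.5)
for n,a,b in [('nut',(322,246),(343,187)),('sq',(421,407),(171,240)),('rnd',(413,84),(537,202)),('bar',(140,249),(320,47)),('leather',(223,390),(184,217)),
  ('typeA',(70,343),(227,108)),('typeB',(327,517),(41,285)),('seal',(562,388),(196,455)),('slabR',(568,198),(617,230)),('slabNear',(340,552),(-1,-1))]:
    print(n,np.round(tri(T,tc(*a),S,sc(*b))[0],4) if b[0]>0 else np.round(onz(T,tc(*a),.03),4))
b=blob(T,(290,270),15,*LEA);print(b);P=onz(T,b[0],.046);print('lea',P)
q=blob(T,(355,275),16,*WOOD);print(q);Q=onz(T,q[0],.138);print('sq',Q)
print([np.round(onz(T,c,.138)[:2],4) for c in cv2.boxPoints(q[2])])
r=blob(T,(352,168),14,*WOOD);R=onz(T,r[0],.138);print('rnd',R)
bb=blob(T,(262,222),14,*WOOD);B=onz(T,bb[0],.138);print('bar',B)
N=onz(T,tc(322,246),.114);print('nut',N)
print([np.linalg.norm((v-N)[:2]) for v in(P,Q,R,B)],[np.degrees(np.arctan2(*(v-N)[1::-1])) for v in(P,Q,R,B)])
E
```

```text
nut [ 0.5616 -0.0101  0.114 ]
sq [ 0.4554 -0.0763  0.1363]
rnd [ 0.6714 -0.0684  0.138 ]
bar [0.5572 0.113  0.1395]
leather [0.4568 0.056  0.0461]
typeA [0.4898 0.1682 0.0559]
typeB [ 0.3673 -0.0208  0.0612]
seal [ 0.4641 -0.1868  0.075 ]
slabR [ 0.6398 -0.1691  0.2006]
slabNear [ 0.3356 -0.0335  0.03  ]
(array([288.74804178, 269.91644909]), 383.0, ((288.7691955566406, 269.84613037109375), (19.969205856323242, 20.52390480041504), 33.690067291259766))
lea [0.45578987 0.05654294 0.046     ]
(array([354.774, 275.226]), 250.0, ((354.76165771484375, 275.3056945800781), (16.55575942993164, 17.131610870361328), 59.74356460571289))
sq [ 0.45481419 -0.07557604  0.138     ]
[array([ 0.46  , -0.0523]), array([ 0.4776, -0.0817]), array([ 0.4493, -0.0989]), array([ 0.4317, -0.0695])]
rnd [ 0.67027654 -0.06779693  0.138     ]
bar [0.5553802  0.11327188 0.138     ]
nut [ 0.56143362 -0.01009549  0.114     ]
[np.float64(0.12490509029340588), np.float64(0.1251215648899502), np.float64(0.12319187170652596), np.float64(0.12351579860066891)] [np.float64(147.75691310288275), np.float64(-148.4437459606443), np.float64(-27.92962640158179), np.float64(92.80914980575318)]
```

Call:
{"op": "drive_tool", "data": {
  "delta_pos": [
    [0.0145,0.0318,0],
    [0.0145,0.0318,0],
    [0.0145,0.0318,0],
    [0.0145,0.0318,0],
    [0.0145,0.0318,0],
    [0.0145,0.0318,0],
    [0.0145,0.0318,0],
    [0.0145,0.0318,0],
    [0.0145,0.0318,0],
    [0.0145,0.0318,0],
    [0.0145,0.0318,0],
    [0.0145,0.0318,0],
    [0.0145,0.0318,0],
    [0.0145,0.0318,0],
    [0.0145,0.0318,0],
    [0.0145,0.0318,0],
    [0.0145,0.0318,0],
    [0.0145,0.0318,0],
    [0,0,0],
    [0,0,0]
  ],
  "angular": [
    [0,0,0.01],
    [0,0,0.01],
    [0,0,0.01],
    [0,0,0.01],
    [0,0,0.01],
    [0,0,0.01],
    [0,0,0.01],
    [0,0,0.01],
    [0,0,0.01],
    [0,0,0.01],
    [0,0,0.01],
    [0,0,0.01],
    [0,0,0.01],
    [0,0,0.01],
    [0,0,0.01],
    [0,0,0.01],
    [0,0,0.01],
    [0,0,0.01],
    [0,0,0],
    [0,0,0]
  ],
  "grip": [0,0,0,0,0,0,0,0,0,0,0,0,0,0,0,0,0,0,0,0],
  "squeeze": 20
}}

```text
time_s: 2.3
eef_pos: [0.5186, -0.0781, 0.2139]
tcp_rot: [[0.848, 0.53, -0.0], [0.53, -0.848, -0.0], [-0.0, -0.0, -1.0]]
contact_force: [0.4, -1.0, -0.5]
grip_width: 0.0
finger_force: 0.0
```

Call:
{"op": "drive_tool", "data": {
  "delta_pos": [
    [0,0,-0.019],
    [0,0,-0.019],
    [0,0,-0.019],
    [0,0,-0.019],
    [0,0,-0.019],
    [0,0,-0.019],
    [0,0,-0.019],
    [0,0,0],
    [0,0,0]
  ],
  "angular": [
    [0,0,0],
    [0,0,0],
    [0,0,0],
    [0,0,0],
    [0,0,0],
    [0,0,0],
    [0,0,0],
    [0,0,0],
    [0,0,0]
  ],
  "grip": [0,0,0,0,0,0,0,0,0]
}}

```text
time_s: 3.2
eef_pos: [0.5183, -0.0792, 0.0812]
tcp_rot: [[0.849, 0.528, -0.001], [0.528, -0.849, 0.0], [-0.0, -0.0, -1.0]]
contact_force: [-0.7, 0.6, 0.4]
grip_width: 0.006
finger_force: 0.0
```

Run:
```python
from h import *
im=shot('side'); cv2.imwrite('pics/s2.png',cv2.resize(cv2.cvtColor(im['pixels'],cv2.COLOR_RGB2BGR)[60:330,120:400],None,fx=2,fy=2))
```

```text
(no output)
```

View pics/s2.png

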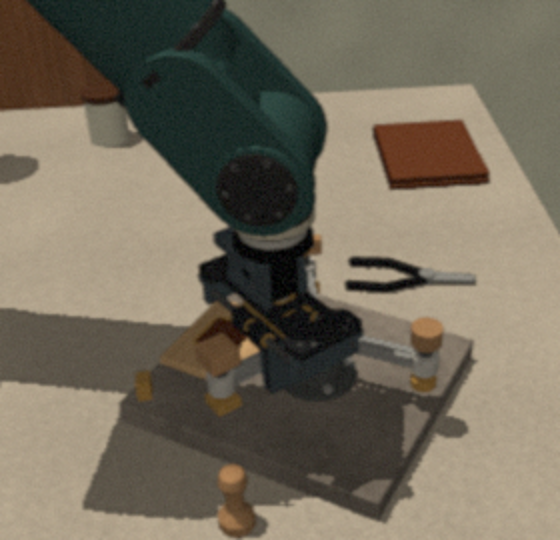

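The fingers stand in the gap beside the square arm, clear of the heads (square head at about (220,355), round head at (427,335) in the crop). Next I close the gap slowly.

Call:
{"op": "drive_tool", "data": {
  "delta_pos": [
    [-0.0011,0.0017,0],
    [-0.0011,0.0017,0],
    [-0.0011,0.0017,0],
    [-0.0011,0.0017,0],
    [-0.0011,0.0017,0],
    [-0.0011,0.0017,0],
    [0,0,0]
  ],
  "angular": [
    [0,0,0],
    [0,0,0],
    [0,0,0],
    [0,0,0],
    [0,0,0],
    [0,0,0],
    [0,0,0]
  ],
  "grip": [0,0,0,0,0,0,0]
}}

```text
time_s: 3.95
eef_pos: [0.5117, -0.0681, 0.0809]
tcp_rot: [[0.849, 0.529, -0.0], [0.529, -0.849, 0.0], [-0.0, -0.0, -1.0]]
contact_force: [0.2, -0.1, 0.6]
grip_width: 0.006
finger_force: 0.0
```

Run:
```python
import numpy as np
r=np.array([-0.0493,-0.0581]);a=np.hypot(*r);t=np.arctan2(r[1],r[0])
for k in range(18):
    f=lambda k:a*np.array([np.cos(t-k*.05),np.sin(t-k*.05)])
    print(np.round(f(k+1)-f(k),4).tolist(),end=' ')
```

```text
[-0.0028, 0.0025] [-0.0027, 0.0027] [-0.0026, 0.0028] [-0.0024, 0.0029] [-0.0023, 0.0031] [-0.0021, 0.0032] [-0.002, 0.0033] [-0.0018, 0.0034] [-0.0016, 0.0034] [-0.0015, 0.0035] [-0.0013, 0.0036] [-0.0011, 0.0036] [-0.0009, 0.0037] [-0.0007, 0.0037] [-0.0005, 0.0038] [-0.0004, 0.0038] [-0.0002, 0.0038] [0.0, 0.0038]
```

Call:
{"op": "drive_tool", "data": {
  "delta_pos": [
    [-0.0028,0.0025,0],
    [-0.0027,0.0027,0],
    [-0.0026,0.0028,0],
    [-0.0024,0.0029,0],
    [-0.0023,0.0031,0],
    [-0.0021,0.0032,0],
    [-0.002,0.0033,0],
    [-0.0018,0.0034,0],
    [-0.0016,0.0034,0],
    [-0.0015,0.0035,0],
    [-0.0013,0.0036,0],
    [-0.0011,0.0036,0],
    [0,0,0]
  ],
  "angular": [
    [0,0,-0.05],
    [0,0,-0.05],
    [0,0,-0.05],
    [0,0,-0.05],
    [0,0,-0.05],
    [0,0,-0.05],
    [0,0,-0.05],
    [0,0,-0.05],
    [0,0,-0.05],
    [0,0,-0.05],
    [0,0,-0.05],
    [0,0,-0.05],
    [0,0,0]
  ],
  "grip": [0,0,0,0,0,0,0,0,0,0,0,0,0]
}}

```text
time_s: 5.25
eef_pos: [0.4878, -0.0301, 0.081]
tcp_rot: [[0.999, -0.044, 0.0], [-0.044, -0.999, 0.0], [0.0, -0.0, -1.0]]
contact_force: [-0.3, 0.1, 0.3]
grip_width: 0.004
finger_force: 0.0
```

Run:
```python
from h import *
print(robot.state()['contact_force'])
im=shot('side'); cv2.imwrite('pics/s3.png',cv2.resize(cv2.cvtColor(im['pixels'],cv2.COLOR_RGB2BGR)[60:330,120:400],None,fx=2,fy=2))
```

```text
[-0.30186792  0.0755451   0.3300725 ]
```

View pics/s3.png

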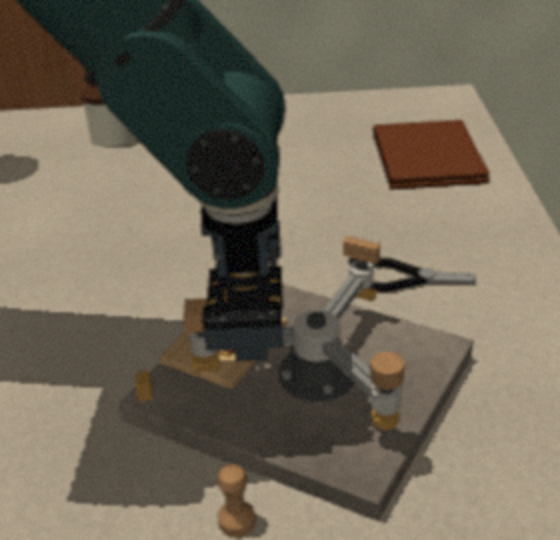

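The turret has turned: the round head's top is at crop (387,361) and the bar's top at about (363,242), with the fingers behind the square head and nothing else touched. I take the arm angle from these.

Run:
```python
from h import *
S=shot('side');T=shot('top'); c=np.array([.561,-.010])
for n,u,o in(('rnd',(387,361),120),('bar',(363,242),-120)):
    P=onz(S,(120+u[0]/2,60+u[1]/2),.138); v=P[:2]-c; print(n,P,np.hypot(*v),np.degrees(np.arctan2(v[1],v[0]))-o)
hsv=cv2.cvtColor(T['pixels'],cv2.COLOR_RGB2HSV);m=cv2.inRange(hsv,*map(np.array,WOOD))
for k in cv2.findContours(m,0,1)[0]:
    a=cv2.contourArea(k)
    if 60<a<500:
        u=cv2.minAreaRect(k)[0];v=onz(T,u,.138)[:2]-c;print(np.round(u),a,np.hypot(*v).round(4),np.degrees(np.arctan2(v[1],v[0])).round(1))
```

```text
rnd [ 0.62308448 -0.11997522  0.138     ] 0.12628947238981564 -180.55390338948322
bar [0.62825954 0.09390245 0.138     ] 0.12377222769899751 177.0836612959544
[553. 402.] 271.0 0.6253 -127.0
[401. 269.] 79.5 0.1838 -120.3
[283. 267.] 90.0 0.1213 139.9
[377. 193.] 175.0 0.1229 -61.1
[271. 189.] 93.5 0.123 59.3
```

Call:
{"op": "drive_tool", "data": {
  "delta_pos": [
    [-0.0009,0.0037,0],
    [-0.0007,0.0037,0],
    [-0.0005,0.0038,0],
    [-0.0004,0.0038,0],
    [-0.0002,0.0038,0],
    [0,0.0038,0],
    [0.0002,0.0038,0],
    [0.0004,0.0038,0],
    [0.0003,0.0019,0],
    [0.0003,0.0019,0],
    [0,0,0],
    [0,0,0]
  ],
  "angular": [
    [0,0,-0.05],
    [0,0,-0.05],
    [0,0,-0.05],
    [0,0,-0.05],
    [0,0,-0.05],
    [0,0,-0.05],
    [0,0,-0.05],
    [0,0,-0.05],
    [0,0,-0.025],
    [0,0,-0.025],
    [0,0,0],
    [0,0,0]
  ],
  "grip": [0,0,0,0,0,0,0,0,0,0,0,0]
}}

```text
time_s: 6.6
eef_pos: [0.4861, 0.0038, 0.0809]
tcp_rot: [[0.881, -0.473, -0.0], [-0.473, -0.881, 0.0], [-0.0, -0.0, -1.0]]
contact_force: [0.1, 0.3, 0.7]
grip_width: 0.005
finger_force: 0.0
```

```bash
cat > ang.py <<'E'
from h import *
T=shot('top'); c=np.array([.561,-.010])
hsv=cv2.cvtColor(T['pixels'],cv2.COLOR_RGB2HSV);m=cv2.inRange(hsv,*map(np.array,WOOD))
for k in cv2.findContours(m,0,1)[0]:
    a=cv2.contourArea(k)
    if 60<a<500:
        u=cv2.minAreaRect(k)[0];P=onz(T,u,.138)[:2];v=P-c;print(np.round(u),a,P,np.hypot(*v).round(4),np.degrees(np.arctan2(v[1],v[0])).round(1))
E
python3 ang.py
```

```text
[553. 402.] 258.5 [ 0.18459591 -0.50933633] 0.6253 -127.0
[398. 269.] 109.5 [ 0.46841014 -0.16238264] 0.1783 -121.3
[384. 218.] 183.0 [ 0.56921012 -0.13414417] 0.1244 -86.2
[289. 170.] 104.5 [0.66394949 0.0585858 ] 0.1237 33.7
```

Call:
{"op": "drive_tool", "data": {
  "delta_pos": [
    [0.0003,0.0015,0],
    [0.0003,0.0015,0],
    [0.0004,0.0015,0],
    [0.0004,0.0015,0],
    [0.0003,0.0014,0],
    [0,0,0],
    [0,0,0]
  ],
  "angular": [
    [0,0,-0.02],
    [0,0,-0.02],
    [0,0,-0.02],
    [0,0,-0.02],
    [0,0,-0.02],
    [0,0,0],
    [0,0,0]
  ],
  "grip": [0,0,0,0,0,0,0]
}}

```text
time_s: 7.35
eef_pos: [0.488, 0.0113, 0.0809]
tcp_rot: [[0.829, -0.559, 0.0], [-0.559, -0.829, 0.0], [-0.0, -0.0, -1.0]]
contact_force: [-0.0, -0.1, -0.7]
grip_width: 0.008
finger_force: 0.2
```

```bash
python3 ang.py
```

```text
[553. 402.] 260.0 [ 0.18459591 -0.50933633] 0.6253 -127.0
[398. 269.] 109.5 [ 0.46841014 -0.16238264] 0.1783 -121.3
[384. 224.] 175.5 [ 0.55715295 -0.13423862] 0.1243 -91.8
[295. 167.] 103.5 [0.67023365 0.04757956] 0.1235 27.8
```

Call:
{"op": "drive_tool", "data": {
  "delta_pos": [
    [-0.002,-0.0034,0],
    [-0.003,-0.0045,0],
    [-0.003,-0.0045,0],
    [-0.003,-0.0045,0],
    [0,0,0.02],
    [0,0,0.035],
    [0,0,0.04],
    [-0.005,-0.04,0.02],
    [-0.005,-0.045,0],
    [0,-0.045,0],
    [0,-0.045,0],
    [0,0,0],
    [0,0,0]
  ],
  "angular": [
    [0,0,0],
    [0,0,0],
    [0,0,0],
    [0,0,0],
    [0,0,0],
    [0,0,0],
    [0,0,0],
    [0,0,0],
    [0,0,0],
    [0,0,0],
    [0,0,0],
    [0,0,0],
    [0,0,0]
  ],
  "grip": [0,0,0,0,0,0,0,0,0,0,0,0,0]
}}

```text
time_s: 8.7
eef_pos: [0.4664, -0.1816, 0.1958]
tcp_rot: [[0.828, -0.561, -0.0], [-0.561, -0.828, 0.0], [-0.0, -0.0, -1.0]]
contact_force: [0.4, 0.2, -0.3]
grip_width: 0.004
finger_force: 0.0
```

```bash
python3 ang.py
python3 - <<'E'
from h import *
for n,f in(('top','t4.png'),('side','s4.png')):
    im=shot(n); cv2.imwrite('pics/'+f,cv2.resize(cv2.cvtColor(im['pixels'],cv2.COLOR_RGB2BGR)[120:330,180:430],None,fx=3,fy=2.8))
E
```

```text
[553. 402.] 273.0 [ 0.18459591 -0.50933633] 0.6253 -127.0
[289. 270.] 312.0 [0.46338172 0.05648347] 0.1181 145.7
[295. 167.] 104.5 [0.67000852 0.04815373] 0.1236 28.1
```

View pics/t4.png

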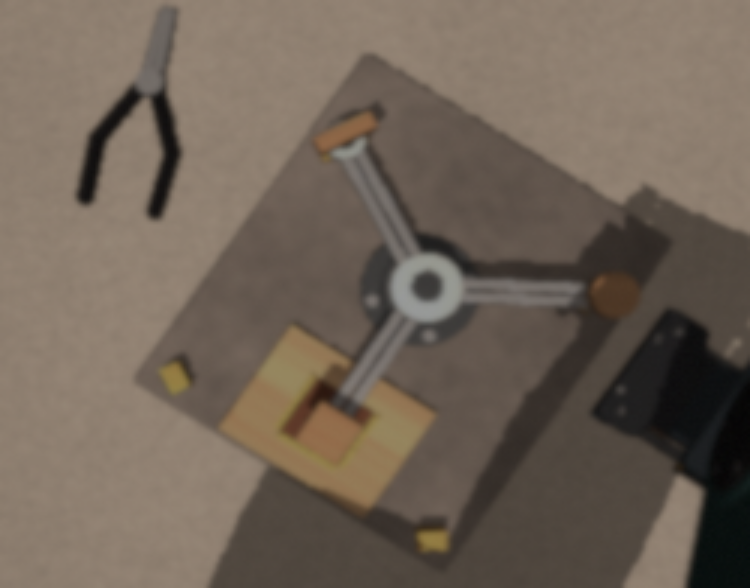

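View pics/s4.png

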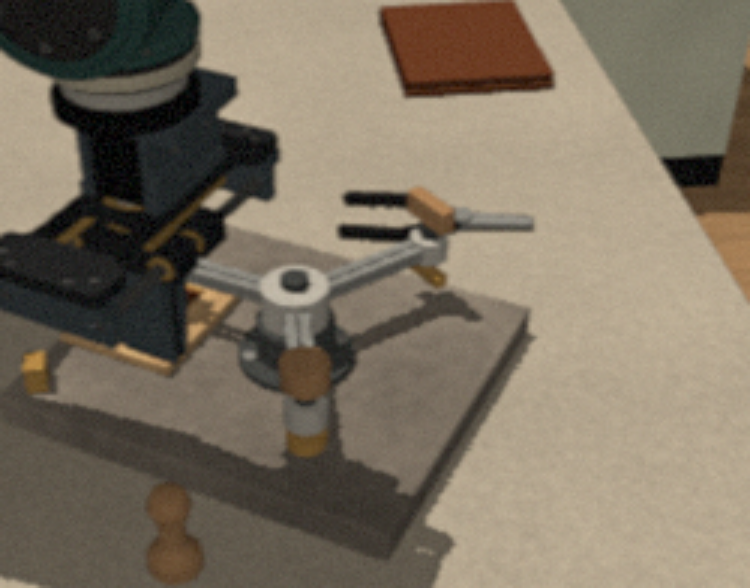

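The top view shows the square head at crop (332,432), centred over the leather with its arm along the blank direction. All loose things (pliers, brass blocks, seal stamp) are where they began. Next I move over the head.

Call:
{"op": "drive_tool", "data": {
  "delta_pos": [
    [-0.0014,0.03,0],
    [-0.0014,0.03,0],
    [-0.0014,0.03,0],
    [-0.0014,0.03,0],
    [-0.0014,0.03,0],
    [-0.0014,0.03,0],
    [-0.001,0.03,0],
    [-0.001,0.0285,0],
    [0,0,-0.02],
    [0,0,-0.015],
    [0,0,-0.015],
    [0,0,0],
    [0,0,0]
  ],
  "angular": [
    [0,0,0],
    [0,0,0],
    [0,0,0],
    [0,0,0],
    [0,0,0],
    [0,0,0],
    [0,0,0],
    [0,0,0],
    [0,0,0],
    [0,0,0],
    [0,0,0],
    [0,0,0],
    [0,0,0]
  ],
  "grip": [0,0,0,0,0,0,0,0,0,0,0,0,0]
}}

```text
time_s: 10.15
eef_pos: [0.4563, 0.0583, 0.1462]
tcp_rot: [[0.83, -0.558, -0.0], [-0.558, -0.83, 0.0], [-0.0, 0.0, -1.0]]
contact_force: [0.6, -0.9, 0.2]
grip_width: 0.006
finger_force: 0.0
```

Down 20 mm slowly to z ≈ 0.126.

Call:
{"op": "drive_tool", "data": {
  "delta_pos": [
    [0,-0.001,-0.003],
    [0,0,-0.003],
    [0,0,-0.002],
    [0,0,-0.002],
    [0,0,-0.002],
    [0,0,-0.002],
    [0,0,-0.002],
    [0,0,-0.002],
    [0,0,-0.002],
    [0,0,0],
    [0,0,0]
  ],
  "angular": [
    [0,0,0],
    [0,0,0],
    [0,0,0],
    [0,0,0],
    [0,0,0],
    [0,0,0],
    [0,0,0],
    [0,0,0],
    [0,0,0],
    [0,0,0],
    [0,0,0]
  ],
  "grip": [0,0,0,0,0,0,0,0,0,0,0]
}}

```text
time_s: 11.25
eef_pos: [0.4569, 0.0568, 0.1262]
tcp_rot: [[0.829, -0.559, 0.0], [-0.559, -0.829, 0.0], [0.0, -0.0, -1.0]]
contact_force: [-2.4, 1.4, 10.0]
grip_width: 0.007
finger_force: 5.1
```

Call:
{"op": "drive_tool", "data": {
  "delta_pos": [
    [0,0,-0.0005],
    [0,0,0],
    [0,0,0],
    [0,0,0]
  ],
  "angular": [
    [0,0,0],
    [0,0,0],
    [0,0,0],
    [0,0,0]
  ],
  "grip": [0,0,0,0]
}}

```text
time_s: 11.65
eef_pos: [0.457, 0.0568, 0.1261]
tcp_rot: [[0.829, -0.559, 0.0], [-0.559, -0.829, 0.0], [0.0, -0.001, -1.0]]
contact_force: [-4.9, 1.4, 19.1]
grip_width: 0.004
finger_force: 9.5
```

The force rose from 10 to 19 N with z stuck at 0.126, so the stamp is on its hard stop. I lift slowly, then move clear.

Call:
{"op": "drive_tool", "data": {
  "delta_pos": [
    [0,0,0.002],
    [0,0,0.003],
    [0,0,0.004],
    [0,0,0.004],
    [0,0,0.01],
    [0,0,0.03],
    [0,0,0.03],
    [0,-0.03,0.01],
    [0,-0.04,0],
    [0,-0.04,0],
    [0,-0.04,0],
    [0,-0.04,0],
    [0,-0.04,0],
    [0,0,0],
    [0,0,0]
  ],
  "angular": [
    [0,0,0],
    [0,0,0],
    [0,0,0],
    [0,0,0],
    [0,0,0],
    [0,0,0],
    [0,0,0],
    [0,0,0],
    [0,0,0],
    [0,0,0],
    [0,0,0],
    [0,0,0],
    [0,0,0],
    [0,0,0],
    [0,0,0]
  ],
  "grip": [0,0,0,0,0,0,0,0,0,0,0,0,0,0,0]
}}

```text
time_s: 13.15
eef_pos: [0.4561, -0.1737, 0.2185]
tcp_rot: [[0.828, -0.561, -0.001], [-0.561, -0.828, 0.0], [-0.001, 0.0, -1.0]]
contact_force: [0.5, -1.4, -1.0]
grip_width: 0.006
finger_force: 0.0
```

Run:
```python
from h import *
im=shot('top'); cv2.imwrite('pics/t5.png',cv2.resize(cv2.cvtColor(im['pixels'],cv2.COLOR_RGB2BGR)[120:330,180:430],None,fx=3,fy=2.8))
```

```text
(no output)
```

View pics/t5.png

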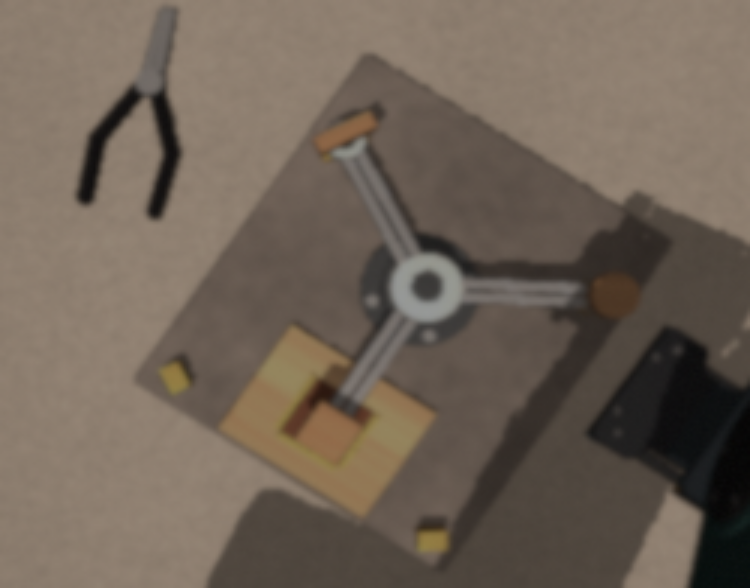

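The picture is unchanged from before the press: the square head is still at crop (332,432), over the blank, and the robot is clear.

```bash
python3 -c "
from station import robot
print(robot.close_job())"
```

```text
the job is handed in; nothing more can be done
None
```

The turret was turned until the square stamp stood over the leather, the stamp was pressed down to its hard stop and released, and the job was handed in with the robot clear; no verdict came back.

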